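# Pick, gauge and fit the 42 mm support block

### The job

The open green radio case lacks a support block: of the four look-alike aluminium blocks in the black rack, take the 42 mm high one (as tall as the two bosses it belongs between), stand it on the round steel plate and let go, and check it there by setting the bridge gauge over it, its legs flat on the plate and its sprung foot on the block, for half a second. Then stand the gauge back in the middle of its rubber mat, and stand the block upright on the floor of the case, centred between the two bosses and in line with them. Set both down rather than dropping them, and leave the other blocks, the can, the spool and the knife where they are.

Things in the scene. Friction and masses are not known exactly. Their poses are not given: they have to be found in the camera images.
- block30: plain aluminium block 40 x 18 mm in plan (40 along its x, 18 along its y) and 30 mm high, sharp-edged, about 58 g (hidden variation); starts upright in one of the rack's four slots (which one varies) with its x along the rack's x. Origin: centre of its underside; z up
- block36: plain aluminium block 40 x 18 mm in plan (40 along its x, 18 along its y) and 36 mm high, sharp-edged, about 70 g (hidden variation); starts upright in one of the rack's four slots (which one varies) with its x along the rack's x. Origin: centre of its underside; z up
- block42: THE WANTED ONE: plain aluminium block 40 x 18 mm in plan (40 along its x, 18 along its y) and 42 mm high, sharp-edged, about 81 g (hidden variation); starts upright in one of the rack's four slots (which one varies) with its x along the rack's x. Origin: centre of its underside; z up
- block48: plain aluminium block 40 x 18 mm in plan (40 along its x, 18 along its y) and 48 mm high, sharp-edged, about 93 g (hidden variation); starts upright in one of the rack's four slots (which one varies) with its x along the rack's x. Origin: centre of its underside; z up
- rack: black plastic rack, fixed: base 56 (x) x 104 (y) x 5 mm, blocks stand on it; five fins 3 mm thick, 36 mm long in x, 18 mm high above the base at y = -48, -24, 0, 24, 48 mm, so four slots at y = -36, -12, 12, 36 mm, open at both x ends: take a block only across its 40 mm length (fingers closing along rack x), lift straight up. Origin: centre of underside
- plate: round steel surface plate, fixed, 130 mm diameter, 8 mm thick. Origin: centre of its underside
- plate_top (a point): centre of the plate's upper face
- mat: square black rubber mat, fixed, 110 x 110 x 4 mm, on which the gauge starts and to which it returns. Origin: centre of its underside
- mat_top (a point): centre of the mat's upper face
- gauge: loose bridge gauge, 0.3 kg, standing on the mat: two legs 36 (x) x 10 (y) x 80 mm high at y = +-37 mm (64 mm clear between), joined by a grey housing 24 (x) x 84 (y) mm, z = 80 to 115 mm; grip it from above across the 24 mm (fingers closing along its x). A guide sleeve over the foot ends 60 mm above the soles. Origin: midway between the legs at sole level; z up
- gauge_foot (a joint): slide of the gauge's foot in m: 0 = foot level with the soles of the legs, grows upward to 0.052; with the legs flat it reads the height of what is under the foot. Light spring pushing down: 0.4 N at 0, about 1.2 N at 0.042 (plus 20 g of weight)
- foot_tip (a point): centre of the underside of the gauge's foot (steel disc 18 mm diameter)
- case: open green radio case, fixed, 90 (x) x 180 (y) mm: x = +-45, y = -118 to 62 mm about its origin; walls 46 mm high, floor 3 mm thick. Loudspeaker (24 mm radius, to 27 mm high) at y = -87 mm; floor free from y = -59 to 59 mm but for two bosses, 18 mm wide in y, at x = 23.5 to 42 and -42 to -23.5 mm, y = 0, 42 mm high above the floor. Origin: on its underside, under the middle of the bay
- bay (a point): middle of the bay (47 mm gap between the bosses, paper rectangle), on the case floor's upper face; axes as the case. The block's x lies along the bay's x, either way round; the bosses leave no finger room at its ends, so set it in with the fingers closing along the bay's y, across its 18 mm
- stand: obstacle: fixed holding stand between plate and mat: 36 mm disc foot, thin upright steel rod to 190 mm high, with a cross bar along its y (+-33 mm) carrying two brass clips, 140 to 172 mm high. Origin: centre of its underside
- can: bystander: upright blue spray can, 52 mm diameter, 140 mm high. Origin: centre of its underside
- spool: bystander: green solder spool standing on its flange, 54 mm diameter, 34 mm high. Origin: centre of its underside
- knife: bystander: grey utility knife lying on the bench, body 130 x 18 x 12 mm along its x, blade to +x. Origin: under the middle of its body

How it is judged:
By the outcome, as a careful person would: the job done as asked, in the order asked, and still so for the second after the job is handed in, with the robot touching nothing.
It also fails if it takes over 72 s, if anything falls off the work surface, if the arm or the gripper's body presses on something with over 40 N, if the wrist force passes 120 N, or if a joint passes its speed limit or range.

### The arm

A 6-joint arm with a two-finger parallel gripper is mounted at the origin on the work surface. World frame = base frame: x ahead of the robot, y to its left, z up, the work surface at z = 0. Lengths are in m, angles in rad, forces in N, time in s.
With the tool pointing down it reaches from about 0.25 to 0.775 m from the base axis. Payload 4 kg.
Tool frame: the origin (TCP) lies at the very end of the fingers, on their centre line; the grasp point (between the pads) lies 19 mm behind it; z points along the fingers, y is the line along which they close (so a half turn about z gives the same grasp; the last joint's range is limited). The gripper opens to 85 mm and grips with 20 to 120 N. Pads are 22 mm wide; open, the fingers measure 114 mm over their backs; the gripper's body (76 mm by 85 mm) begins 54 mm behind the grasp point. The pads swing forward as they close: fully open they stand 13 mm farther back than shut.
Start: joints at [-1.406, 0.087, 1.371, -0, 1.684, -0.103], TCP at [0.146, -0.53, 0.208] pointing down, gripper open.
Joint ranges: [-3.1, 3.1], [-0.76, 2.03], [0.27, 2.55], [-1.08, 4.22], [0.17, 2.65], [-2.57, 2.57]. Speed limits (rad/s): [2.79, 2.79, 3.14, 3.14, 3.14, 3.14].

### API

Orientations are given as a unit quaternion [w, x, y, z].
In Python, from bench import manip, optics gives the robot as it stands. The module is installed in compiled form; this text tells all that it offers.
- The arm moves only by the tool move_arm, never from a script. Its argument "plan" is a list of rows, each a list of 7 numbers: the finger opening in m, from 0 to 0.0854, then the shift along the tool's x, y, z in m, then the turn, a rotation vector about the tool's x, y, z in degrees. A call has exactly 8 rows; each row is the pose to reach, as a shift and turn from the pose commanded when the call began, along the tool's axes at that moment; what a row does not reach only later rows make up. A row lasts 1/12 s, in which the tool goes at most 41.7 mm and 7.16 degrees, less where a joint would pass 70% of its speed; a pose out of reach is approached as far as the arm can. A call with a gripper value outside its range is refused whole. The fingers move at their own pace and stop on an object; "squeeze" is the grip in N (left out, the last holds). Time passes only in rows, so rows that repeat a pose let the fingers close, or fill a call up. It gives the time, the measured TCP pose, the force, the opening and the grip force at its end, in the units of the state.
- manip.observe(): the state, without advancing time (a new reading comes with each control period).
- optics.get_image(name): name is "side" or "top"; returns a dict with "frame" (400x640x3 uint8, red, green, blue), "camera_matrix" (3x3 intrinsics, pixels), "k1" (the pictures are not rectified: a ray, as slopes to the right and down, at radius r is drawn at 1 + k1 r^2 times it, then the intrinsics apply), "rvec" (rotation vector, rad) and "tvec" (3), from world to camera coordinates, as OpenCV has them. Camera axes: x right, y down, z forward; pixel columns grow to the right and rows downward; lengths in m; the calibration is good to about 2 mm. A picture is of the moment at which its call begins. There is no depth.
- manip.sign_off(): hands the job in; it is judged then, once.
The state is a dict: "t": time; "qpos": joint angles; "dq": joint speeds; "effort": joint torques, N m; "tcp_pos": TCP position; "tool_rot": TCP orientation; "wrist_force": force on the tool from outside, world axes, zero at the start; "moment": the same for the moment, N m; "gripper_width": opening from 0.0 (shut) to 1.0 (fully open); "gripper_force": force on a finger pad.
Only numpy, scipy, OpenCV 4.12 (cv2) and the standard library are available. Lean on these libraries where they do the work, as an engineer would, in place of code of your own. Each camera call takes 0.05 s, during which the arm holds its last target. There are 200 camera calls.

## Working session

There is one attempt and no reset: what is moved stays moved. The work goes in short steps, Python scripts to look and compute and a tool call to move; the robot and the scene stay as the last step left them, time stands still between calls to the robot, and variables do not carry over. Pictures are saved under pics/ and viewed, at most 10 in all, crops included, and the job is handed in when it is done.

Besides the shell and the picture viewer there is one more tool, called after ">>>" as name(argument=value, ...), one argument or row to a line, values as JSON. move_arm: Moves the arm, as the interface text tells. Its arguments: {"type":"object","properties":{"plan":{"type":"array"},"squeeze":{"type":"number"}},"required":["plan"]}

```bash
mkdir -p pics; cat > h.py <<'E'
import numpy as np, cv2
from scipy.spatial.transform import Rotation as R
from bench import manip, optics
def snap(n,f):
    d=optics.get_image(n); cv2.imwrite(f,cv2.cvtColor(d["frame"],cv2.COLOR_RGB2BGR)); 
    np.savez(f+".npz",**{k:np.array(d[k]) for k in("camera_matrix","k1","rvec","tvec")}); return d
def load(f): return dict(np.load(f+".npz"))
def dist(d): return np.array([float(d["k1"]),0,0,0])
def ray(d,uv):
    p=cv2.undistortPoints(np.array(uv,float).reshape(-1,1,2),d["camera_matrix"],dist(d)).reshape(-1,2)
    r=cv2.Rodrigues(d["rvec"])[0]; t=np.array(d["tvec"]).reshape(3)
    return -r.T@t, np.c_[p,np.ones(len(p))]@r
def at(d,uv,z):
    c,v=ray(d,uv); return (c+v*((z-c[2])/v[:,2])[:,None])[:,:2]
def proj(d,P): return cv2.projectPoints(np.array(P,float).reshape(-1,1,3),d["rvec"],d["tvec"],d["camera_matrix"],dist(d))[0].reshape(-1,2)
E
python3 - <<'E'
from h import *
for n in("top","side"):
    d=snap(n,f"pics/{n}0.png"); print(n,d["camera_matrix"].tolist(),d["k1"],ray(d,[[320,200]]))
s=manip.observe(); print(s)
E
```

```text
top [[518.9395515727194, 0.0, 315.9980802529711], [0.0, 518.9395515727194, 204.60677115451], [0.0, 0.0, 1.0]] -0.11993437250563913 (array([0.41657037, 0.00814087, 1.39393179]), array([[ 0.16303905, -0.01963562, -0.98649429]]))
side [[444.30613621896936, 0.0, 319.01403709486857], [0.0, 444.30613621896936, 201.58141669868374], [0.0, 0.0, 1.0]] -0.005852164310015584 (array([-0.07576977,  0.62082675,  0.55920042]), array([[ 0.66864211, -0.57003132, -0.47749306]]))
{'t': 0.1, 'qpos': array([-1.40608884e+00,  8.79052870e-02,  1.37210320e+00, -2.76652172e-05,
        1.68357344e+00, -1.03102977e-01]), 'dq': array([-0.00141649, -0.0020171 , -0.0031397 ,  0.00033058, -0.00146164,
        0.00070482]), 'effort': array([ 2.25724914e-03, -3.53016722e+01, -3.14217246e+01,  6.22655079e-05,
        8.02606955e-03,  7.99586189e-06]), 'tcp_pos': array([ 0.1454463 , -0.52991861,  0.20654294]), 'tool_rot': array([-9.93739679e-04,  9.91047798e-01,  1.33503829e-01, -4.43719081e-05]), 'wrist_force': array([-0.67678671,  0.39138798,  0.0731115 ]), 'moment': array([-0.02080932,  0.04766199, -0.01949471]), 'gripper_force': 0.0, 'gripper_width': 0.9971076543564179}
```

View pics/top0.png

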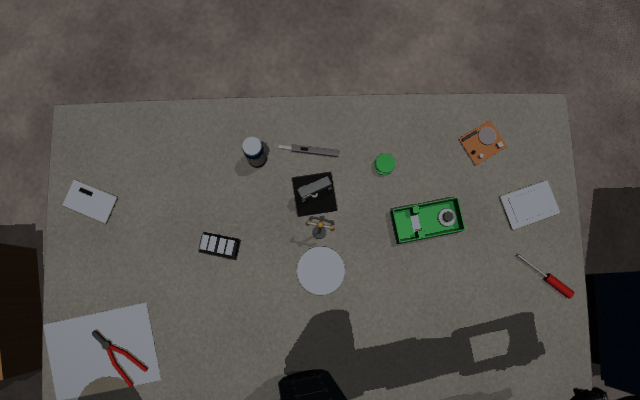

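View pics/side0.png

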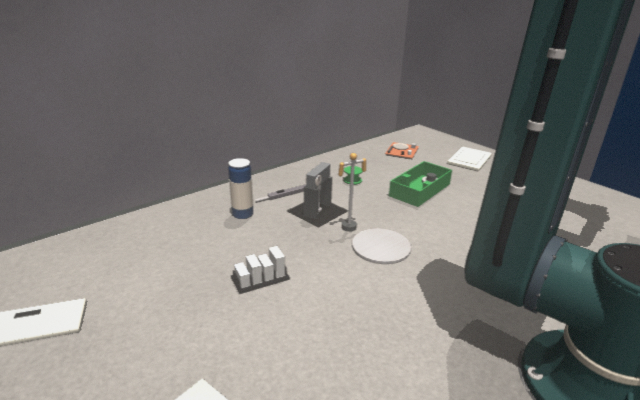

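The top view shows the rack at about (220,246), plate (321,270), stand (320,230), mat and gauge (315,194), case (427,220), can (253,150), spool (385,164) and knife (309,151). The side view shows the rack at (260,270). Next I'll enlarge the regions that matter.

```bash
python3 - <<'E'
import cv2,numpy as np
t=cv2.imread("pics/top0.png");s=cv2.imread("pics/side0.png")
r=lambda im,x,y,w,h,k:cv2.resize(im[y:y+h,x:x+w],None,fx=k,fy=k,interpolation=cv2.INTER_CUBIC)
a=np.hstack([r(t,190,223,66,50,6),r(t,384,190,66,50,6)]); b=np.hstack([r(s,225,240,66,50,6),r(t,282,165,66,50,6)])
o=np.vstack([a,b]);o=np.clip(o.astype(float)*1.3,0,255).astype(np.uint8);cv2.imwrite("pics/m1.png",o);print(o.shape)
cv2.imwrite("pics/m2.png",r(s,280,140,190,130,4))
E
```

```text
(600, 792, 3)
```

View pics/m1.png

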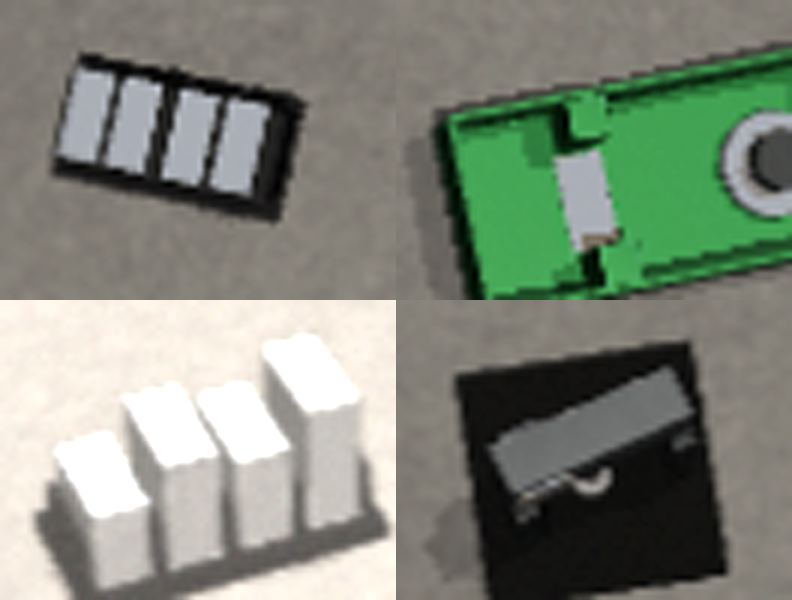

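View pics/m2.png

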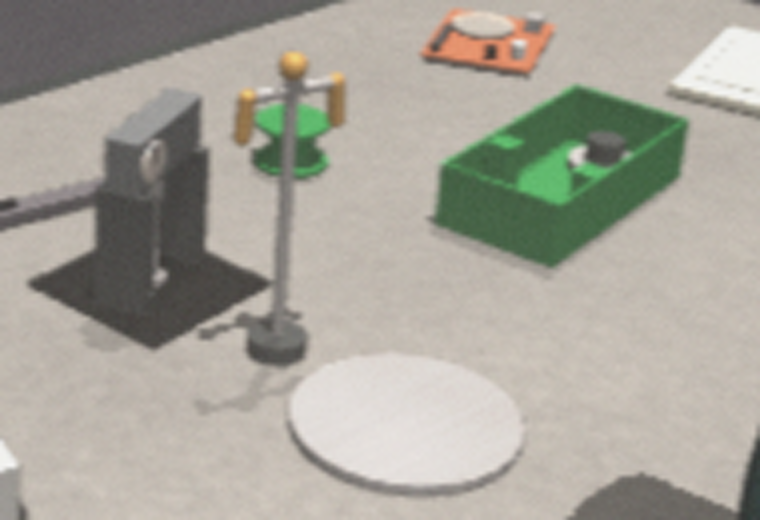

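The 42 mm block is second from the left: the visible front edges scale roughly 75:106:85:118. The script below fits the poses from both cameras and checks the slot order numerically.

```bash
cat > fit.py <<'E'
from h import *
from itertools import permutations
from scipy.optimize import minimize, least_squares
D={n:load(f"pics/{n}0.png") for n in("top","side")}
I={n:cv2.imread(f"pics/{n}0.png").astype(float) for n in D}
def box(x0,x1,y0,y1,z0,z1): return np.array([[x,y,z] for x in(x0,x1) for y in(y0,y1) for z in(z0,z1)])
def place(P,q):
    c,s=np.cos(q[2]),np.sin(q[2]); return np.c_[q[0]+c*P[:,0]-s*P[:,1],q[1]+s*P[:,0]+c*P[:,1],P[:,2]]
def sil(d,parts,q,roi,k=8):
    x,y,w,h=roi; m=np.zeros((h*k,w*k),np.uint8)
    for P in parts:
        p=(proj(d,place(P,q))-[x-.5,y-.5])*k-.5
        cv2.fillConvexPoly(m,cv2.convexHull(np.round(p*16).astype(np.int32)),1,shift=4)
    return cv2.resize(m.astype(np.float32),(w,h),interpolation=cv2.INTER_AREA)
def fit(masks,rois,parts,q0):
    f=lambda q:sum(np.abs(sil(D[n],parts,q,rois[n])-masks[n]).sum() for n in masks)
    r=minimize(f,q0,method="Nelder-Mead",options=dict(initial_simplex=np.array(q0)+np.r_[np.zeros((1,3)),np.diag([.01,.01,.1])],xatol=1e-5,fatol=.01)); return r.x,r.fun
def crop(a,r): return a[r[1]:r[1]+r[3],r[0]:r[0]+r[2]]
def big(m):
    n,l,s,_=cv2.connectedComponentsWithStats(m.astype(np.uint8)); return l==1+np.argmax(s[1:,4])
def hull(m):
    c=np.vstack(cv2.findContours(m.astype(np.uint8),0,2)[0]); o=np.zeros(m.shape,np.uint8); cv2.fillConvexPoly(o,cv2.convexHull(c),1); return o.astype(float)
E
cat > f1.py <<'E'
from fit import *
R_={"top":(380,185,95,70),"side":(375,150,90,70)}
M={n:hull(big((lambda c:(c[...,1]>1.35*c[...,2]))(crop(I[n],R_[n])))) for n in R_}
q0=[*at(D["top"],[[415,222]],.04)[0],np.deg2rad(8)]
for ns in(["top","side"],["top"],["side"]):
    q,f=fit({n:M[n] for n in ns},R_,[box(-.045,.045,-.118,.062,0,.046)],q0); print("case",ns,q[:2].round(4),np.rad2deg(q[2]).round(2),round(f,1))
R_={"top":(285,236,75,66),"side":(340,220,80,50)}
a=np.arange(0,2*np.pi,.1);P=np.vstack([np.c_[.065*np.cos(a),.065*np.sin(a),0*a+z] for z in(0,.008)])
M={n:hull(big(crop(I[n],R_[n]).mean(2)>{"top":135,"side":160}[n])) for n in R_}
for n in R_: print("plate grey",crop(I[n],R_[n]).mean(2)[[0,33,40],[0,37,40]])
for ns in(["top","side"],["top"],["side"]):
    q,f=fit({n:M[n] for n in ns},R_,[P],[*at(D["top"],[[321,270]],.008)[0],0]); print("plate",ns,q[:2].round(4),round(f,1))
R_={"top":(190,223,60,45),"side":(225,240,70,52)}
M={}
for n in R_:
    g=crop(I[n],R_[n]).mean(2); bg=np.median(g[:5]); print("rack grey",n,bg,g.min(),g.max()); M[n]=hull(big((g<bg*.6)|(g>bg*1.25 if n=="top" else g>bg*1.15)))*1. if n=="top" else big((g<bg*.6)|(g>bg*1.08)|(g<bg*.6)).astype(float)
res=[]
q0=[*at(D["top"],[[220,246]],.02)[0],np.deg2rad(-12)]
for p in permutations((.030,.036,.042,.048)):
    parts=[box(-.028,.028,-.052,.052,0,.005)]+[box(-.02,.02,y-.009,y+.009,.005,.005+h) for y,h in zip((.036,.012,-.012,-.036),p)]
    q,f=fit({"side":M["side"]},R_,parts,q0); qq,ff=(fit(M,R_,parts,q0) if f<400 else (q,0)); res.append((f,p,q,ff,qq))
for r in sorted(res,key=lambda r:r[0])[:4]: print("rack +y..-y",r)
T=D["top"]
o=lambda L,dx,dy:np.array(L,float)/6+[dx,dy]
rk=at(T,o([[80,54],[304,100],[280,220],[52,174]],189.6,222.6),.005);print("rack clicks",rk.mean(0),np.rad2deg(np.arctan2(*(rk[0]-rk[3]+rk[1]-rk[2])[::-1])))
b=at(T,o([[122,77],[163,82],[149,173],[105,166]],189.6,222.6),.047);print("b42 clicks",b.mean(0),np.rad2deg(np.arctan2(*(b[0]-b[3]+b[1]-b[2])[::-1])))
m=at(T,o([[61,75],[294,45],[331,273],[94,302]],281.6,164.6),.004);print("mat",m,m.mean(0))
g=at(T,o([[94,147],[272,68],[299,112],[121,200]],281.6,164.6),.119);print("gauge top",g,g.mean(0),np.linalg.norm(np.roll(g,1,0)-g,axis=1),np.rad2deg(np.arctan2(*(g[0]-g[1])[::-1])))
s=at(D["side"],[[349.0,224.5]],.006);print("stand foot side",s,"top",at(T,[[319.5,233.5]],.006))
for pt in([293,64],[240,120],[340,100]): print("stand side m2",pt)
E
python3 f1.py
```

```text
case ['top', 'side'] [ 0.5781 -0.2775] 9.75 198.8
case ['top'] [ 0.5775 -0.2774] 9.53 84.6
case ['side'] [ 0.5803 -0.2798] 10.45 71.3
plate grey [ 91.         136.         135.66666667]
plate grey [107.33333333 224.         218.66666667]
plate ['top', 'side'] [ 0.4541 -0.0144] 2456.4
plate ['top'] [ 0.4579 -0.017 ] 198.8
plate ['side'] [ 0.4441 -0.0014] 2185.7
rack grey top 95.0 4.333333333333333 136.33333333333334
rack grey side 185.66666666666666 64.33333333333333 242.66666666666666
rack +y..-y (np.float64(390.71875), (0.036, 0.03, 0.042, 0.048), array([ 0.47003243,  0.34560994, -0.6218811 ]), np.float64(1351.0), array([ 0.53008338,  0.25523386, -0.23085946]))
rack +y..-y (np.float64(397.5), (0.03, 0.036, 0.042, 0.048), array([ 0.46536497,  0.34546838, -0.49572204]), np.float64(1355.4375), array([ 0.53005008,  0.2553791 , -0.23012852]))
rack +y..-y (np.float64(400.1875), (0.036, 0.03, 0.048, 0.042), array([ 0.47140899,  0.34400294, -0.47131219]), 0, array([ 0.47140899,  0.34400294, -0.47131219]))
rack +y..-y (np.float64(401.75), (0.03, 0.036, 0.048, 0.042), array([ 0.46521568,  0.34405389, -0.33385609]), 0, array([ 0.46521568,  0.34405389, -0.33385609]))
rack clicks [0.52916704 0.25391306] -12.35720082777046
b42 clicks [0.53157912 0.2656919 ] -9.757527342242646
mat [[ 0.71161016  0.05596112]
 [ 0.72305285 -0.05064037]
 [ 0.61747564 -0.064183  ]
 [ 0.60688414  0.04298948]] [ 0.6647557  -0.00396819]
gauge top [[ 0.65625124  0.03881131]
 [ 0.68807054 -0.0362743 ]
 [ 0.66905034 -0.04700007]
 [ 0.63359803  0.02804428]] [ 0.66174254 -0.00410469] [0.0250818  0.08154947 0.02183598 0.08299712] 112.9659468142369
stand foot side [[ 0.56324883 -0.01614365]] top [[ 0.5548548  -0.01571259]]
stand side m2 [293, 64]
stand side m2 [240, 120]
stand side m2 [340, 100]
```

```bash
cat > f2.py <<'E'
from fit import *
R_={"top":(285,236,75,66),"side":(340,220,80,50)}
a=np.arange(0,2*np.pi,.1);P=np.vstack([np.c_[.065*np.cos(a),.065*np.sin(a),0*a+z] for z in(0,.008)])
M={n:hull(big(crop(I[n],R_[n]).mean(2)>{"top":115,"side":185}[n])) for n in R_}
for n in R_: print(n,M[n].sum(),np.percentile(crop(I[n],R_[n]).mean(2),[5,25,50,75,95]))
for ns in(["top"],["side"]):
    q,f=fit({n:M[n] for n in ns},R_,[P],[.4555,-.018,0]); print("plate",ns,q[:2].round(4),round(f,1))
R_={"top":(190,223,60,45)}
g=crop(I["top"],R_["top"]).mean(2); M={"top":big((g<60)|(g>115)).astype(float)}
parts=[box(-.028,.028,-.052,.052,0,.005)]+[box(-.02,.02,y-.009,y+.009,.005,.005+h) for y,h in zip((.036,.012,-.012,-.036),(.03,.042,.036,.048))]+[box(-.018,.018,y-.0015,y+.0015,.005,.023) for y in(-.048,-.024,0,.024,.048)]
q,f=fit(M,R_,parts,[.529,.254,-.215]); print("rack top",q[:2],np.rad2deg(q[2]),f,M["top"].sum())
S=D["side"]
for i,y in enumerate((.036,.012,-.012,-.036)):
    for h in(.03,.036,.042,.048):
        print(i,h,((proj(S,place(np.array([[-.02,y+.009,.005+h],[-.02,y-.009,.005+h],[.02,y+.009,.005+h]]),q))-[224.6,239.6])*6).round().tolist(), ((proj(S,place(np.array([[-.02,y+.009,.005]]),q))-[224.6,239.6])*6).round().tolist())
E
python3 f2.py
```

```text
top 1857.0 [ 89.66666667  96.66666667  99.66666667 135.         136.        ]
side 3808.0 [131.33333333 187.         191.66666667 217.33333333 223.66666667]
plate ['top'] [ 0.4569 -0.016 ] 59.5
plate ['side'] [ 0.4417 -0.0045] 2009.3
rack top [0.52918826 0.25402709] -12.518906462877366 108.953125 771.0
0 0.03 [[101.0, 219.0], [156.0, 203.0], [61.0, 149.0]] [[107.0, 294.0]]
0 0.036 [[99.0, 203.0], [155.0, 188.0], [60.0, 134.0]] [[107.0, 294.0]]
0 0.042 [[98.0, 188.0], [153.0, 173.0], [58.0, 119.0]] [[107.0, 294.0]]
0 0.048 [[97.0, 172.0], [152.0, 157.0], [57.0, 103.0]] [[107.0, 294.0]]
1 0.03 [[174.0, 198.0], [227.0, 183.0], [132.0, 130.0]] [[179.0, 273.0]]
1 0.036 [[173.0, 183.0], [227.0, 168.0], [131.0, 115.0]] [[179.0, 273.0]]
1 0.042 [[172.0, 167.0], [226.0, 152.0], [130.0, 100.0]] [[179.0, 273.0]]
1 0.048 [[171.0, 152.0], [225.0, 137.0], [129.0, 85.0]] [[179.0, 273.0]]
2 0.03 [[245.0, 178.0], [298.0, 163.0], [201.0, 111.0]] [[249.0, 252.0]]
2 0.036 [[244.0, 163.0], [297.0, 148.0], [200.0, 96.0]] [[249.0, 252.0]]
2 0.042 [[244.0, 147.0], [297.0, 133.0], [199.0, 81.0]] [[249.0, 252.0]]
2 0.048 [[243.0, 132.0], [296.0, 117.0], [199.0, 66.0]] [[249.0, 252.0]]
3 0.03 [[315.0, 158.0], [366.0, 143.0], [269.0, 92.0]] [[317.0, 232.0]]
3 0.036 [[314.0, 143.0], [366.0, 128.0], [268.0, 78.0]] [[317.0, 232.0]]
3 0.042 [[314.0, 128.0], [366.0, 113.0], [268.0, 63.0]] [[317.0, 232.0]]
3 0.048 [[313.0, 113.0], [365.0, 98.0], [267.0, 48.0]] [[317.0, 232.0]]
```

Checked against the side view, the slots from +y to -y hold 30, 42, 36 and 48 mm. The wanted block is at about (0.532, 0.266) with the rack at -12.5°. I'll start moving.

>>> move_arm(
  plan=[
    [0.085,0.583,-0.665,0.0,0,0,-62.2],
    [0.085,0.583,-0.665,0.0,0,0,-62.2],
    [0.085,0.583,-0.665,0.0,0,0,-62.2],
    [0.085,0.583,-0.665,0.0,0,0,-62.2],
    [0.085,0.583,-0.665,0.0,0,0,-62.2],
    [0.085,0.583,-0.665,0.0,0,0,-62.2],
    [0.085,0.583,-0.665,0.0,0,0,-62.2],
    [0.085,0.583,-0.665,0.0,0,0,-62.2],
  ],
  squeeze=40,
)

```text
t: 0.77
tcp_pos: [0.2912, -0.2285, 0.2072]
tool_rot: [-0.0, 0.804, 0.594, 0.0]
wrist_force: [1.3, -0.1, -0.7]
gripper_width: 0.993
gripper_force: 0.0
```

```bash
cat > go.py <<'E'
import sys
from h import *
def go(x,y,z,yy,s=None):
    s=s or manip.observe(); r=R.from_quat(np.roll(s["tool_rot"],-1)); t=(yy+90)
    tgt=R.from_quat([np.cos(np.deg2rad(t/2)),np.sin(np.deg2rad(t/2)),0,0])
    alt=R.from_quat([np.cos(np.deg2rad((t+180)/2)),np.sin(np.deg2rad((t+180)/2)),0,0])
    rv=min([(r.inv()*g).as_rotvec(degrees=True) for g in(tgt,alt)],key=np.linalg.norm)
    print("shift",r.inv().apply(np.array([x,y,z])-s["tcp_pos"]).round(4),"turn",rv.round(2),"tcp",s["tcp_pos"].round(4),"w",round(s["gripper_width"],3),"t",s["t"], "q",s["qpos"].round(2))
if __name__=="__main__": go(*map(float,sys.argv[1:]))
E
python3 go.py .532 .266 .13 -12.5
```

```text
shift [0.5434 0.0851 0.0773] turn [-0.   -0.01 -4.56] tcp [ 0.2912 -0.2285  0.2072] w 0.993 t 0.7667 q [-0.82 -0.33  1.74  0.    1.73 -0.52]
```

>>> move_arm(
  plan=[
    [0.085,0.543,0.085,0.0,0,0,-4.6],
    [0.085,0.543,0.085,0.0,0,0,-4.6],
    [0.085,0.543,0.085,0.0,0,0,-4.6],
    [0.085,0.543,0.085,0.0,0,0,-4.6],
    [0.085,0.543,0.085,0.0,0,0,-4.6],
    [0.085,0.543,0.085,0.0,0,0,-4.6],
    [0.085,0.543,0.085,0.0,0,0,-4.6],
    [0.085,0.543,0.085,0.0,0,0,-4.6],
  ],
)

```text
t: 1.43
tcp_pos: [0.4387, 0.0707, 0.2073]
tool_rot: [0.0, 0.781, 0.624, -0.0]
wrist_force: [0.6, -1.0, 0.7]
gripper_width: 0.996
gripper_force: 0.0
```

```bash
python3 go.py .532 .266 .1 -12.5
```

```text
shift [0.2111 0.048  0.1072] turn [-0.    0.02 -0.22] tcp [0.4387 0.0707 0.2073] w 0.996 t 1.4333 q [ 0.03 -0.15  1.6  -0.    1.69  0.25]
```

>>> move_arm(
  plan=[
    [0.085,0.211,0.048,0.107,0,0,0],
    [0.085,0.211,0.048,0.107,0,0,0],
    [0.085,0.211,0.048,0.107,0,0,0],
    [0.085,0.211,0.048,0.107,0,0,0],
    [0.085,0.211,0.048,0.107,0,0,0],
    [0.085,0.211,0.048,0.107,0,0,0],
    [0.085,0.211,0.048,0.107,0,0,0],
    [0.085,0.211,0.048,0.107,0,0,0],
  ],
)

```text
t: 2.1
tcp_pos: [0.5307, 0.2642, 0.0975]
tool_rot: [-0.001, 0.781, 0.625, -0.003]
wrist_force: [-0.4, -0.1, 1.0]
gripper_width: 1.0
gripper_force: 0.0
```

```bash
python3 - <<'E'
from h import *
from go import go
go(.532,.266,.013,-12.5)
a=snap("top","pics/t1.png");b=snap("side","pics/s1.png")
r=lambda f,x,y,w,h,k:cv2.resize(cv2.imread(f)[y:y+h,x:x+w],None,fx=k,fy=k,interpolation=cv2.INTER_CUBIC)
cv2.imwrite("pics/m3.png",np.hstack([r("pics/t1.png",180,215,80,70,5),r("pics/s1.png",215,225,80,70,5)]))
E
```

```text
shift [0.0023 0.0013 0.0845] turn [-0.27  0.2  -0.13] tcp [0.5307 0.2642 0.0975] w 1.0 t 2.1 q [ 0.37  0.23  1.43 -0.    1.49  0.59]
```

View pics/m3.png

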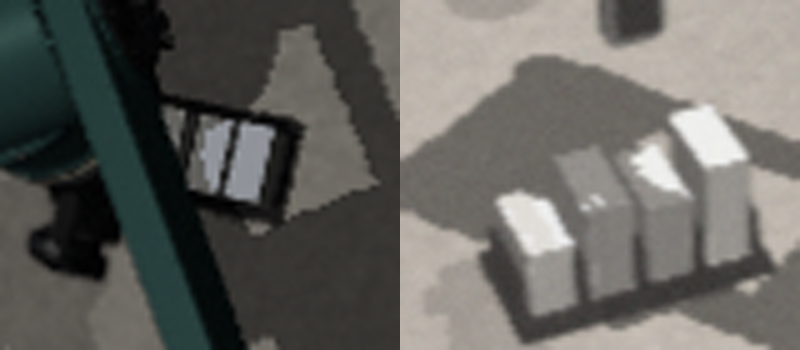

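The side crop shows a finger tip at about (632,40), clear beyond the row, with the target block as the second one. Descending now and closing slowly.

>>> move_arm(
  plan=[
    [0.085,0.002,0.001,0.02,0,0,0],
    [0.085,0.002,0.001,0.04,0,0,0],
    [0.085,0.002,0.001,0.055,0,0,0],
    [0.085,0.002,0.001,0.068,0,0,0],
    [0.085,0.002,0.001,0.077,0,0,0],
    [0.085,0.002,0.001,0.083,0,0,0],
    [0.085,0.002,0.001,0.083,0,0,0],
    [0.07,0.002,0.001,0.083,0,0,0],
  ],
)

```text
t: 2.87
tcp_pos: [0.5338, 0.2652, 0.0182]
tool_rot: [0.0, 0.781, 0.624, 0.0]
wrist_force: [0.4, 1.0, 0.2]
gripper_width: 0.882
gripper_force: 0.0
```

>>> move_arm(
  plan=[
    [0.055,0,0,0,0,0,0],
    [0.05,0,0,0,0,0,0],
    [0.045,0,0,0,0,0,0],
    [0.04,0,0,0,0,0,0],
    [0.035,0,0,0,0,0,0],
    [0.03,0,0,0,0,0,0],
    [0.03,0,0,0,0,0,0],
    [0.03,0,0,0,0,0,0],
  ],
)

```text
t: 3.53
tcp_pos: [0.534, 0.2657, 0.0185]
tool_rot: [0.0, 0.781, 0.624, 0.001]
wrist_force: [-0.5, -0.2, 5.0]
gripper_width: 0.443
gripper_force: 40.6
```

```bash
python3 - <<'E'
from go import *
s=manip.observe();print(s["wrist_force"],s["gripper_force"]);go(.532,.266,.013,-12.5)
E
```

```text
[-0.49053804 -0.21915064  4.95234846] 40.63111424446106
shift [-0.0001 -0.002   0.0055] turn [ 0.07 -0.06 -0.26] tcp [0.534  0.2657 0.0185] w 0.443 t 3.5333 q [0.37 0.3  1.51 0.   1.33 0.59]
```

Gripped with 40 N at the expected width. Next I lift straight up and carry the block to the plate.

>>> move_arm(
  plan=[
    [0.03,0,0,-0.015,0,0,0],
    [0.03,0,0,-0.045,0,0,0],
    [0.03,0,0,-0.08,0,0,0],
    [0.03,-0.02,-0.001,-0.095,0,0,-3],
    [0.03,-0.06,-0.003,-0.095,0,0,-8],
    [0.03,-0.1,-0.005,-0.095,0,0,-14],
    [0.03,-0.14,-0.007,-0.095,0,0,-20],
    [0.03,-0.18,-0.009,-0.095,0,0,-22.7],
  ],
)

```text
t: 4.2
tcp_pos: [0.4835, 0.0902, 0.1116]
tool_rot: [-0.0, 0.641, 0.767, -0.001]
wrist_force: [0.8, -0.0, -0.8]
gripper_width: 0.441
gripper_force: 40.5
```

```bash
python3 go.py .455 -.016 .05 10; python3 -c "
from h import *
s=manip.observe();print(s['wrist_force'],s['gripper_force'])"
```

```text
shift [-0.0994 -0.0469  0.0617] turn [-0.08  0.03  0.24] tcp [0.4835 0.0902 0.1116] w 0.441 t 4.2 q [ 0.07 -0.    1.65 -0.    1.49 -0.11]
[ 0.75708072 -0.04069016 -0.78531171] 40.51485478878021
```

>>> move_arm(
  plan=[
    [0.03,-0.035,-0.016,0.0,0,0,0],
    [0.03,-0.07,-0.033,0.0,0,0,0],
    [0.03,-0.099,-0.047,0.01,0,0,0],
    [0.03,-0.099,-0.047,0.03,0,0,0],
    [0.03,-0.099,-0.047,0.05,0,0,0],
    [0.03,-0.099,-0.047,0.05,0,0,0],
    [0.03,-0.099,-0.047,0.05,0,0,0],
    [0.03,-0.099,-0.047,0.05,0,0,0],
  ],
)

```text
t: 4.87
tcp_pos: [0.456, -0.0138, 0.063]
tool_rot: [0.0, 0.643, 0.766, 0.0]
wrist_force: [0.8, -0.5, -1.2]
gripper_width: 0.448
gripper_force: 40.5
```

```bash
python3 go.py .455 -.016 .0225 10
```

```text
shift [-0.002  -0.0014  0.0405] turn [ 0.02  0.02 -0.03] tcp [ 0.456  -0.0138  0.063 ] w 0.448 t 4.8667 q [-0.15 -0.05  1.8  -0.    1.39 -0.33]
```

>>> move_arm(
  plan=[
    [0.03,-0.002,-0.001,0.015,0,0,0],
    [0.03,-0.002,-0.001,0.027,0,0,0],
    [0.03,-0.002,-0.001,0.034,0,0,0],
    [0.03,-0.002,-0.001,0.037,0,0,0],
    [0.03,-0.002,-0.001,0.039,0,0,0],
    [0.03,-0.002,-0.001,0.04,0,0,0],
    [0.03,-0.002,-0.001,0.0405,0,0,0],
    [0.03,-0.002,-0.001,0.041,0,0,0],
  ],
)

```text
t: 5.53
tcp_pos: [0.4556, -0.0161, 0.0223]
tool_rot: [0.001, 0.643, 0.766, 0.0]
wrist_force: [0.7, 0.6, -0.8]
gripper_width: 0.447
gripper_force: 40.5
```

>>> move_arm(
  plan=[
    [0.03,0,0,0.0003,0,0,0],
    [0.03,0,0,0.0006,0,0,0],
    [0.03,0,0,0.0009,0,0,0],
    [0.03,0,0,0.0012,0,0,0],
    [0.03,0,0,0.0015,0,0,0],
    [0.03,0,0,0.0015,0,0,0],
    [0.03,0,0,0.0015,0,0,0],
    [0.03,0,0,0.0015,0,0,0],
  ],
)

```text
t: 6.2
tcp_pos: [0.4555, -0.0162, 0.0215]
tool_rot: [0.001, 0.643, 0.766, 0.0]
wrist_force: [-2.2, -0.1, 6.7]
gripper_width: 0.449
gripper_force: 41.4
```

Contact at 6.7 N, so the block is on the plate. Now I release and retreat upward.

>>> move_arm(
  plan=[
    [0.042,0,0,-0.0005,0,0,0],
    [0.046,0,0,-0.0005,0,0,0],
    [0.055,0,0,-0.0005,0,0,0],
    [0.065,0,0,-0.0005,0,0,0],
    [0.075,0,0,-0.0005,0,0,0],
    [0.085,0,0,-0.0005,0,0,0],
    [0.085,0,0,-0.0005,0,0,0],
    [0.085,0,0,-0.0005,0,0,0],
  ],
)

```text
t: 6.87
tcp_pos: [0.455, -0.016, 0.0205]
tool_rot: [-0.0, 0.643, 0.766, -0.0]
wrist_force: [-0.4, -0.1, -0.4]
gripper_width: 0.997
gripper_force: 0.0
```

>>> move_arm(
  plan=[
    [0.085,0,0,-0.02,0,0,0],
    [0.085,0,0,-0.06,0,0,0],
    [0.085,0,0,-0.1,0,0,0],
    [0.085,0,0,-0.14,0,0,0],
    [0.085,0,0,-0.18,0,0,0],
    [0.085,0,0,-0.22,0,0,0],
    [0.085,0,0,-0.24,0,0,0],
    [0.085,0,0,-0.24,0,0,0],
  ],
)

```text
t: 7.53
tcp_pos: [0.4576, -0.0164, 0.2675]
tool_rot: [0.005, 0.643, 0.766, 0.003]
wrist_force: [-0.0, -0.3, 0.7]
gripper_width: 0.998
gripper_force: 0.0
```

```bash
cat > f3.py <<'E'
from fit import *
from scipy.optimize import least_squares
S=D["side"];T=D["top"]
# gauge joint fit: clicked housing-top corners in top and side (m2 /4 + 280,140)
k=lambda L:(np.array(L,float)-1.5)/4+[280,140]
G=np.array([[.012,.042,.119],[.012,-.042,.119],[-.012,-.042,.119],[-.012,.042,.119]])
ot=np.array([[94,147],[272,68],[299,112],[121,200]],float)/6+[281.6,164.6]
res=lambda q:(proj(T,place(G,q))-ot).ravel()
r=least_squares(res,[.66,-.004,.4]);print("gauge top",r.x,np.rad2deg(r.x[2]),r.fun.round(2))
print("pred side m2",((proj(S,place(G,r.x))-[280,140])*4+1.5).round(0).tolist())
M=np.array([[.055,.055,.004],[.055,-.055,.004],[-.055,-.055,.004],[-.055,.055,.004]])
mt=np.array([[61,75],[294,45],[331,273],[94,302]],float)/6+[281.6,164.6]
r=least_squares(lambda q:(proj(T,place(M,q))-mt).ravel(),[.66,-.004,-.1]);print("mat top",r.x,r.fun.round(2))
print("pred side m2",((proj(S,place(M,r.x))-[280,140])*4+1.5).round(0).tolist())
E
python3 f3.py; python3 go.py .662 -.004 .26 23
```

```text
gauge top [ 0.66175388 -0.00411226  0.42579313] 24.396149148568206 [-0.11  0.36  0.43 -0.77  0.14  0.34 -0.46  0.06]
pred side m2 [[109.0, 138.0], [172.0, 87.0], [207.0, 95.0], [146.0, 147.0]]
mat top [ 0.66481739 -0.0039801   0.11407281] [-0.36 -0.56  0.6  -0.97  0.27  0.37 -0.5   1.1 ]
pred side m2 [[29.0, 281.0], [150.0, 223.0], [276.0, 282.0], [155.0, 347.0]]
shift [-0.023   0.2034  0.01  ] turn [  0.65   0.32 -13.06] tcp [ 0.4576 -0.0164  0.2675] w 0.998 t 7.5333 q [-0.16 -0.13  1.47 -0.    1.79 -0.33]
```

>>> move_arm(
  plan=[
    [0.085,-0.023,0.203,0,0,0,-14],
    [0.085,-0.023,0.203,0,0,0,-14],
    [0.085,-0.023,0.203,0,0,0,-14],
    [0.085,-0.023,0.203,0,0,0,-14],
    [0.085,-0.023,0.203,0,0,0,-14],
    [0.085,-0.023,0.203,0.03,0,0,-14],
    [0.085,-0.023,0.203,0.06,0,0,-14],
    [0.085,-0.023,0.203,0.08,0,0,-14],
  ],
)

```text
t: 8.2
tcp_pos: [0.6585, -0.0035, 0.1746]
tool_rot: [-0.003, 0.545, 0.838, -0.002]
wrist_force: [-0.5, 1.3, -1.3]
gripper_width: 0.997
gripper_force: 0.0
```

```bash
python3 go.py .662 -.004 .088 24; python3 -c "
import cv2,numpy as np
s=cv2.imread('pics/side0.png');t=cv2.imread('pics/top0.png')
r=lambda im,x,y,w,h,k:cv2.resize(im[y:y+h,x:x+w],None,fx=k,fy=k,interpolation=cv2.INTER_CUBIC)
cv2.imwrite('pics/m4.png',np.clip(np.hstack([r(s,295,155,50,70,8),r(t,300,205,40,56,10)]).astype(float)*1.4,0,255))"
```

```text
shift [-0.0022  0.0035  0.0866] turn [-0.36 -0.19 -0.05] tcp [ 0.6585 -0.0035  0.1746] w 0.997 t 8.2 q [-0.09  0.34  1.13 -0.    1.67 -0.51][ WARN:0@0.088] global loadsave.cpp:1063 imwrite_ Unsupported depth image for selected encoder is fallbacked to CV_8U.
```

View pics/m4.png

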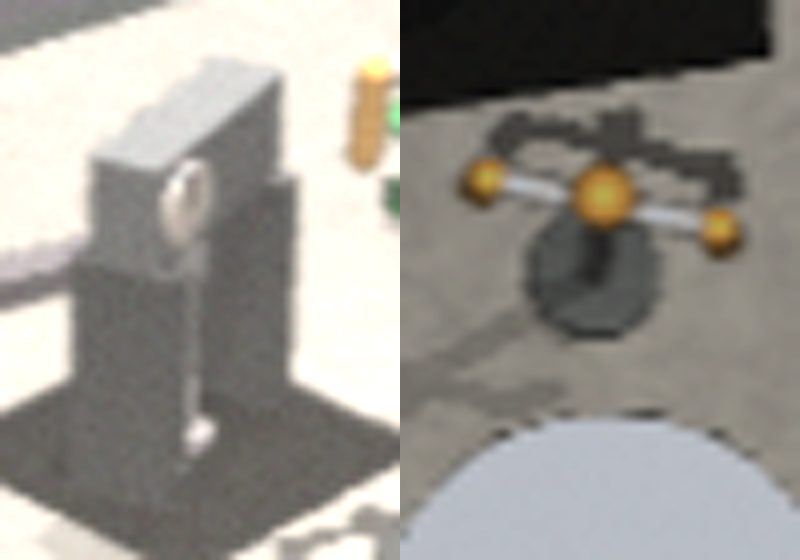

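The dial sits on the -x face towards the +y end. I'll therefore grip the housing about 6 mm off centre, on the other side.

>>> move_arm(
  plan=[
    [0.085,-0.008,0.0035,0.0,0,0,0],
    [0.085,-0.008,0.0035,0.02,0,0,0],
    [0.085,-0.008,0.0035,0.04,0,0,0],
    [0.085,-0.008,0.0035,0.06,0,0,0],
    [0.085,-0.008,0.0035,0.075,0,0,0],
    [0.085,-0.008,0.0035,0.085,0,0,0],
    [0.085,-0.008,0.0035,0.09,0,0,0],
    [0.07,-0.008,0.0035,0.09,0,0,0],
  ],
)

```text
t: 8.87
tcp_pos: [0.6652, -0.0098, 0.0899]
tool_rot: [-0.001, 0.545, 0.838, -0.0]
wrist_force: [-0.2, 0.2, 0.4]
gripper_width: 0.879
gripper_force: 0.0
```

>>> move_arm(
  plan=[
    [0.055,0,0,0,0,0,0],
    [0.045,0,0,0,0,0,0],
    [0.035,0,0,0,0,0,0],
    [0.03,0,0,0,0,0,0],
    [0.025,0,0,0,0,0,0],
    [0.02,0,0,0,0,0,0],
    [0.015,0,0,0,0,0,0],
    [0.015,0,0,0,0,0,0],
  ],
  squeeze=60,
)

```text
t: 9.53
tcp_pos: [0.666, -0.0095, 0.0917]
tool_rot: [0.001, 0.545, 0.838, 0.0]
wrist_force: [0.5, -0.2, 3.9]
gripper_width: 0.25
gripper_force: 58.8
```

```bash
python3 go.py .4555 -.016 .3 24
```

```text
shift [ 0.0793 -0.1947 -0.2087] turn [ 0.1   0.06 -0.06] tcp [ 0.666  -0.0095  0.0917] w 0.25 t 9.5333 q [-0.1   0.39  1.24  0.    1.51 -0.52]
```

>>> move_arm(
  plan=[
    [0.015,0,0,-0.01,0,0,0],
    [0.015,0,0,-0.035,0,0,0],
    [0.015,0,0,-0.07,0,0,0],
    [0.015,0,0,-0.105,0,0,0],
    [0.015,0,0,-0.14,0,0,0],
    [0.015,0,0,-0.175,0,0,0],
    [0.015,0,0,-0.205,0,0,0],
    [0.015,0,0,-0.22,0,0,0],
  ],
)

```text
t: 10.2
tcp_pos: [0.6657, -0.0096, 0.3152]
tool_rot: [0.002, 0.545, 0.838, 0.001]
wrist_force: [0.6, 0.0, -1.8]
gripper_width: 0.249
gripper_force: 59.3
```

>>> move_arm(
  plan=[
    [0.015,0.006,-0.015,0,0,0,0],
    [0.015,0.018,-0.048,0,0,0,0],
    [0.015,0.031,-0.083,0,0,0,0],
    [0.015,0.044,-0.118,0,0,0,0],
    [0.015,0.057,-0.152,0,0,0,0],
    [0.015,0.067,-0.18,0,0,0,0],
    [0.015,0.073,-0.195,0,0,0,0],
    [0.015,0.073,-0.195,0,0,0,0],
  ],
)

```text
t: 10.87
tcp_pos: [0.454, -0.0218, 0.3111]
tool_rot: [-0.001, 0.545, 0.838, -0.001]
wrist_force: [0.4, 0.5, -3.2]
gripper_width: 0.248
gripper_force: 59.6
```

```bash
python3 - <<'E'
from go import *
go(.4583,-.0223,.15,24); s=manip.observe();print(s["wrist_force"],s["moment"],s["gripper_force"])
snap("side","pics/s2.png");snap("top","pics/t2.png")
r=lambda f,x,y,w,h,k:cv2.resize(cv2.imread(f)[y:y+h,x:x+w],None,fx=k,fy=k,interpolation=cv2.INTER_CUBIC)
cv2.imwrite("pics/m5.png",np.hstack([r("pics/s2.png",300,80,130,190,3),r("pics/t2.png",260,180,130,190,3)]))
E
```

```text
shift [-0.0022  0.004   0.1611] turn [-0.09 -0.02 -0.1 ] tcp [ 0.454  -0.0218  0.3111] w 0.248 t 10.8667 q [-0.17 -0.12  1.37 -0.    1.89 -0.59]
[ 0.40372992  0.50711977 -3.1840759 ] [-0.06503338 -0.06813074 -0.00650925] 59.64044988155365
```

View pics/m5.png

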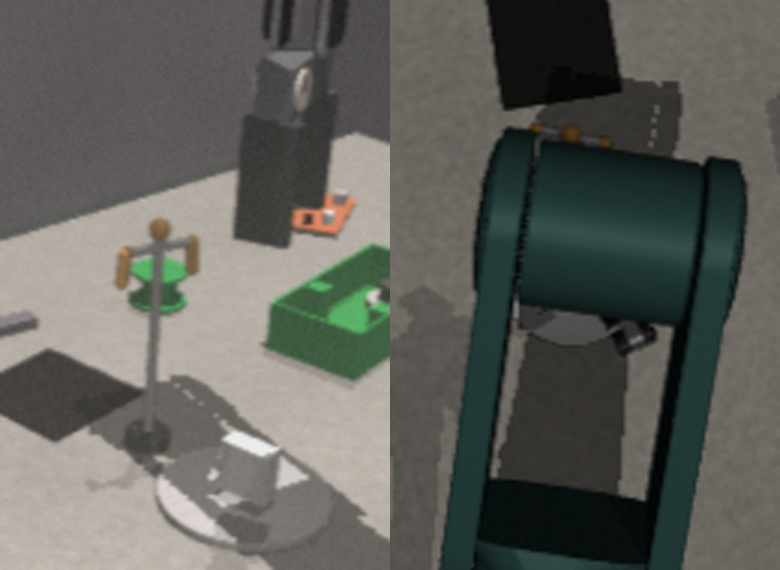

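The gauge hangs straight and the block stands upright on the plate at about (250,470) in the side crop. Lowering in stages.

>>> move_arm(
  plan=[
    [0.015,-0.002,0.004,0.01,0,0,0],
    [0.015,-0.002,0.004,0.035,0,0,0],
    [0.015,-0.002,0.004,0.065,0,0,0],
    [0.015,-0.002,0.004,0.095,0,0,0],
    [0.015,-0.002,0.004,0.12,0,0,0],
    [0.015,-0.002,0.004,0.135,0,0,0],
    [0.015,-0.002,0.004,0.14,0,0,0],
    [0.015,-0.002,0.004,0.14,0,0,0],
  ],
)

```text
t: 11.63
tcp_pos: [0.4613, -0.0219, 0.1674]
tool_rot: [-0.003, 0.545, 0.838, -0.001]
wrist_force: [-0.3, 0.4, -3.5]
gripper_width: 0.249
gripper_force: 59.7
```

```bash
python3 go.py .4583 -.0223 .098 24
```

```text
shift [ 0.0006 -0.0025  0.0694] turn [-0.3  -0.19 -0.05] tcp [ 0.4613 -0.0219  0.1674] w 0.249 t 11.6333 q [-0.17 -0.09  1.63 -0.    1.61 -0.59]
```

>>> move_arm(
  plan=[
    [0.015,0.0005,-0.003,0.005,0,0,0],
    [0.015,0.0005,-0.003,0.018,0,0,0],
    [0.015,0.0005,-0.003,0.032,0,0,0],
    [0.015,0.0005,-0.003,0.045,0,0,0],
    [0.015,0.0005,-0.003,0.055,0,0,0],
    [0.015,0.0005,-0.003,0.062,0,0,0],
    [0.015,0.0005,-0.003,0.065,0,0,0],
    [0.015,0.0005,-0.003,0.066,0,0,0],
  ],
)

```text
t: 12.3
tcp_pos: [0.4596, -0.023, 0.1049]
tool_rot: [0.0, 0.545, 0.838, 0.0]
wrist_force: [0.5, -0.2, -1.9]
gripper_width: 0.247
gripper_force: 59.8
```

```bash
python3 - <<'E'
from go import *
snap("side","pics/s3.png")
go(.4583,-.0223,.0957,24); s=manip.observe();print(s["wrist_force"],s["moment"])
E
```

```text
shift [ 0.0012 -0.0009  0.0094] turn [ 0.06  0.05 -0.06] tcp [ 0.4596 -0.0231  0.1051] w 0.25 t 12.35 q [-0.17 -0.07  1.74 -0.    1.48 -0.59]
[ 0.10660876 -0.10916086 -1.19043292] [-0.04395905 -0.11924028  0.02166748]
```

The load has dropped by about 1.5–2 N, so the foot is resting on the block. Creeping down.

>>> move_arm(
  plan=[
    [0.015,0,0,0.003,0,0,0],
    [0.015,0,0,0.006,0,0,0],
    [0.015,0,0,0.0075,0,0,0],
    [0.015,0,0,0.008,0,0,0],
    [0.015,0,0,0.0085,0,0,0],
    [0.015,0,0,0.009,0,0,0],
    [0.015,0,0,0.0095,0,0,0],
    [0.015,0,0,0.0095,0,0,0],
  ],
)

```text
t: 13.02
tcp_pos: [0.4598, -0.0233, 0.0959]
tool_rot: [0.001, 0.545, 0.838, 0.0]
wrist_force: [1.6, -1.9, 1.1]
gripper_width: 0.25
gripper_force: 60.3
```

>>> move_arm(
  plan=[
    [0.015,0,0,0.0003,0,0,0],
    [0.015,0,0,0.0006,0,0,0],
    [0.015,0,0,0.0008,0,0,0],
    [0.015,0,0,0.0008,0,0,0],
    [0.025,0,0,0.0005,0,0,0],
    [0.032,0,0,0.0,0,0,0],
    [0.04,0,0,0.0,0,0,0],
    [0.04,0,0,0.0,0,0,0],
  ],
)

```text
t: 13.68
tcp_pos: [0.4583, -0.0225, 0.0943]
tool_rot: [-0.001, 0.545, 0.838, -0.0]
wrist_force: [-0.2, 0.5, 0.5]
gripper_width: 0.47
gripper_force: 0.0
```

>>> move_arm(
  plan=[
    [0.045,0,0,0,0,0,0],
    [0.045,0,0,0,0,0,0],
    [0.045,0,0,0,0,0,0],
    [0.045,0,0,0,0,0,0],
    [0.045,0,0,0,0,0,0],
    [0.045,0,0,0,0,0,0],
    [0.045,0,0,0,0,0,0],
    [0.045,0,0,0,0,0,0],
  ],
)

```text
t: 14.35
tcp_pos: [0.4591, -0.0229, 0.0951]
tool_rot: [0.0, 0.545, 0.838, -0.0]
wrist_force: [-0.7, 0.5, 0.1]
gripper_width: 0.527
gripper_force: 0.0
```

```bash
python3 - <<'E'
from go import *
snap("side","pics/s4.png")
s=manip.observe();print(s["t"],s["tcp_pos"],s["gripper_width"],s["wrist_force"])
cv2.imwrite("pics/m6.png",cv2.resize(cv2.imread("pics/s4.png")[140:260,320:440],None,fx=5,fy=5,interpolation=cv2.INTER_CUBIC))
E
```

```text
14.4 [ 0.45910769 -0.02293791  0.09511961] 0.5281928271374244 [ 0.16213145  0.09235921 -1.04991405]
```

View pics/m6.png

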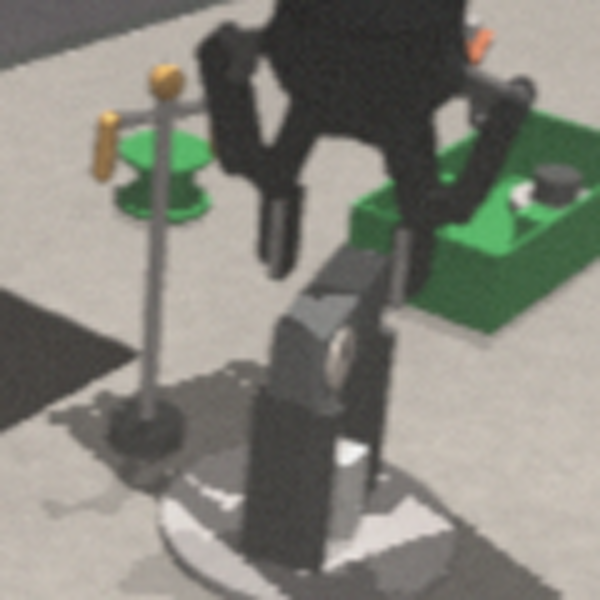

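The gauge stands free over the upright block, with its legs inside the plate rim, and it has been released for over 0.6 s. I'll regrip it and carry it back.

>>> move_arm(
  plan=[
    [0.045,0,0,0,0,0,0],
    [0.035,0,0,0,0,0,0],
    [0.03,0,0,0,0,0,0],
    [0.025,0,0,0,0,0,0],
    [0.02,0,0,0,0,0,0],
    [0.015,0,0,0,0,0,0],
    [0.015,0,0,0,0,0,0],
    [0.015,0,0,0,0,0,0],
  ],
)

```text
t: 15.07
tcp_pos: [0.4594, -0.0229, 0.0955]
tool_rot: [0.0, 0.545, 0.838, 0.0]
wrist_force: [-0.2, 1.0, 2.0]
gripper_width: 0.249
gripper_force: 58.8
```

>>> move_arm(
  plan=[
    [0.015,0,0,-0.008,0,0,0],
    [0.015,0,0,-0.03,0,0,0],
    [0.015,0,0,-0.06,0,0,0],
    [0.015,0,0,-0.095,0,0,0],
    [0.015,0,0,-0.13,0,0,0],
    [0.015,0,0,-0.165,0,0,0],
    [0.015,0,0,-0.195,0,0,0],
    [0.015,0,0,-0.215,0,0,0],
  ],
)

```text
t: 15.73
tcp_pos: [0.4591, -0.0231, 0.3132]
tool_rot: [0.001, 0.545, 0.838, 0.0]
wrist_force: [0.1, -0.4, -2.1]
gripper_width: 0.251
gripper_force: 59.4
```

```bash
python3 go.py .668 -.0099 .31 24
```

```text
shift [-0.0727  0.1963  0.0037] turn [ 0.1   0.11 -0.07] tcp [ 0.4591 -0.0231  0.3132] w 0.251 t 15.7333 q [-0.17 -0.11  1.36 -0.    1.89 -0.59]
```

>>> move_arm(
  plan=[
    [0.015,-0.006,0.015,0,0,0,0],
    [0.015,-0.018,0.048,0,0,0,0],
    [0.015,-0.031,0.083,0,0,0,0],
    [0.015,-0.044,0.118,0,0,0,0],
    [0.015,-0.057,0.152,0,0,0,0],
    [0.015,-0.067,0.18,0,0,0,0],
    [0.015,-0.073,0.196,0,0,0,0],
    [0.015,-0.073,0.196,0.01,0,0,0],
  ],
)

```text
t: 16.4
tcp_pos: [0.6711, -0.0101, 0.2972]
tool_rot: [-0.001, 0.545, 0.838, -0.001]
wrist_force: [-1.4, -0.3, -3.4]
gripper_width: 0.25
gripper_force: 59.7
```

>>> move_arm(
  plan=[
    [0.015,0,0,0.025,0,0,0],
    [0.015,0,0,0.055,0,0,0],
    [0.015,0,0,0.085,0,0,0],
    [0.015,0,0,0.115,0,0,0],
    [0.015,0,0,0.14,0,0,0],
    [0.015,0,0,0.16,0,0,0],
    [0.015,0,0,0.17,0,0,0],
    [0.015,0,0,0.17,0,0,0],
  ],
)

```text
t: 17.07
tcp_pos: [0.665, -0.01, 0.1248]
tool_rot: [-0.004, 0.545, 0.838, -0.002]
wrist_force: [-0.8, 0.4, -5.0]
gripper_width: 0.25
gripper_force: 59.7
```

```bash
python3 go.py .668 -.0099 .0917 24
```

```text
shift [-0.0012  0.0031  0.0331] turn [-0.51 -0.26 -0.07] tcp [ 0.665  -0.01    0.1248] w 0.25 t 17.0667 q [-0.1   0.38  1.18 -0.    1.59 -0.52]
```

>>> move_arm(
  plan=[
    [0.015,0,0,0.007,0,0,0],
    [0.015,0,0,0.015,0,0,0],
    [0.015,0,0,0.021,0,0,0],
    [0.015,0,0,0.025,0,0,0],
    [0.015,0,0,0.027,0,0,0],
    [0.015,0,0,0.028,0,0,0],
    [0.015,0,0,0.0285,0,0,0],
    [0.015,0,0,0.029,0,0,0],
  ],
)

```text
t: 17.73
tcp_pos: [0.6681, -0.0102, 0.1016]
tool_rot: [0.0, 0.545, 0.838, 0.0]
wrist_force: [-0.2, -0.5, -3.1]
gripper_width: 0.247
gripper_force: 59.7
```

```bash
python3 go.py .668 -.0099 .0917 24;python3 -c "
from h import *
print(manip.observe()['wrist_force'])"
```

```text
shift [0.0003 0.     0.0099] turn [ 0.04  0.03 -0.06] tcp [ 0.6681 -0.0102  0.1016] w 0.247 t 17.7333 q [-0.1   0.39  1.22 -0.    1.53 -0.52]
[-0.16977962 -0.45541502 -3.08142824]
```

>>> move_arm(
  plan=[
    [0.015,0,0,0.004,0,0,0],
    [0.015,0,0,0.007,0,0,0],
    [0.015,0,0,0.0085,0,0,0],
    [0.015,0,0,0.009,0,0,0],
    [0.015,0,0,0.0095,0,0,0],
    [0.015,0,0,0.01,0,0,0],
    [0.015,0,0,0.0103,0,0,0],
    [0.015,0,0,0.0103,0,0,0],
  ],
)

```text
t: 18.4
tcp_pos: [0.6681, -0.0103, 0.0916]
tool_rot: [0.001, 0.545, 0.838, 0.0]
wrist_force: [-0.6, -0.9, -0.3]
gripper_width: 0.248
gripper_force: 60.1
```

>>> move_arm(
  plan=[
    [0.015,0,0,0.0003,0,0,0],
    [0.015,0,0,0.0005,0,0,0],
    [0.015,0,0,0.0005,0,0,0],
    [0.025,0,0,0.0003,0,0,0],
    [0.035,0,0,0,0,0,0],
    [0.05,0,0,0,0,0,0],
    [0.065,0,0,0,0,0,0],
    [0.08,0,0,0,0,0,0],
  ],
)

```text
t: 19.07
tcp_pos: [0.6679, -0.01, 0.0906]
tool_rot: [-0.0, 0.545, 0.838, 0.0]
wrist_force: [0.8, 0.8, 0.2]
gripper_width: 0.821
gripper_force: 0.0
```

>>> move_arm(
  plan=[
    [0.085,0,0,-0.002,0,0,0],
    [0.085,0,0,-0.02,0,0,0],
    [0.085,0,0,-0.055,0,0,0],
    [0.085,0,0,-0.095,0,0,0],
    [0.085,0,0,-0.135,0,0,0],
    [0.085,0,0,-0.16,0,0,0],
    [0.085,0,0,-0.17,0,0,0],
    [0.085,0,0,-0.17,0,0,0],
  ],
)

```text
t: 19.73
tcp_pos: [0.6691, -0.0102, 0.2651]
tool_rot: [0.003, 0.545, 0.838, 0.002]
wrist_force: [0.8, -0.2, -0.0]
gripper_width: 0.993
gripper_force: 0.0
```

```bash
python3 go.py .4555 -.016 .25 -80
```

```text
shift [ 0.0814 -0.1977  0.0135] turn [  0.18   0.44 -76.06] tcp [ 0.6691 -0.0102  0.2651] w 0.993 t 19.7333 q [-0.1   0.35  0.94 -0.    1.84 -0.52]
```

>>> move_arm(
  plan=[
    [0.085,0.081,-0.198,0.01,0,0,104],
    [0.085,0.081,-0.198,0.01,0,0,104],
    [0.085,0.081,-0.198,0.01,0,0,104],
    [0.085,0.081,-0.198,0.01,0,0,104],
    [0.085,0.081,-0.198,0.01,0,0,104],
    [0.085,0.081,-0.198,0.01,0,0,104],
    [0.085,0.081,-0.198,0.01,0,0,104],
    [0.085,0.081,-0.198,0.01,0,0,104],
  ],
)

```text
t: 20.4
tcp_pos: [0.4517, -0.0161, 0.2475]
tool_rot: [-0.001, 0.882, 0.472, -0.002]
wrist_force: [-1.0, -1.3, 0.6]
gripper_width: 0.995
gripper_force: 0.0
```

```bash
python3 go.py .4555 -.016 .12 -80
```

```text
shift [0.0025 0.0037 0.1275] turn [-0.19  0.21 46.27] tcp [ 0.4517 -0.0161  0.2475] w 0.995 t 20.4 q [-0.16 -0.13  1.51 -0.    1.77  0.43]
```

>>> move_arm(
  plan=[
    [0.085,0,0,0.02,0,0,46.2],
    [0.085,0,0,0.05,0,0,46.2],
    [0.085,0,0,0.08,0,0,46.2],
    [0.085,0,0,0.11,0,0,46.2],
    [0.085,0,0,0.13,0,0,46.2],
    [0.085,0,0,0.14,0,0,46.2],
    [0.085,0,0,0.14,0,0,46.2],
    [0.085,0,0,0.14,0,0,46.2],
  ],
)

```text
t: 21.07
tcp_pos: [0.451, -0.0159, 0.1062]
tool_rot: [-0.001, 0.996, 0.091, -0.004]
wrist_force: [-0.1, -0.8, -0.4]
gripper_width: 0.997
gripper_force: 0.0
```

```bash
python3 go.py .4555 -.016 .023 -80; cat > blk.py <<'E'
from fit import *
# block on plate, side view: bright-top check
d=snap("side","pics/s5.png");im=cv2.imread("pics/s5.png")
P=place(box(-.02,.02,-.009,.009,.008,.05),[.4555,-.016,np.deg2rad(10)])
p=proj(d,P).round(1);print(p.tolist())
k=6;x,y=330,170;o=cv2.resize(im[y:y+95,x:x+95],None,fx=k,fy=k,interpolation=cv2.INTER_CUBIC)
for i in(1,3,5,7):
  cv2.drawMarker(o,tuple(((p[i]-[x,y])*k+k/2).astype(int).tolist()),(0,0,255),0,10,1)
cv2.imwrite("pics/m7.png",o)
E
python3 blk.py
```

```text
shift [0.0051 0.0011 0.0832] turn [-0.16  0.46  0.4 ] tcp [ 0.451  -0.0159  0.1062] w 0.997 t 21.0667 q [-0.16 -0.08  1.75 -0.    1.49  1.23]
[[392.3, 245.7], [394.2, 229.5], [387.8, 249.2], [389.7, 232.9], [377.1, 239.0], [378.6, 223.0], [372.5, 242.3], [374.0, 226.2]]
```

View pics/m7.png

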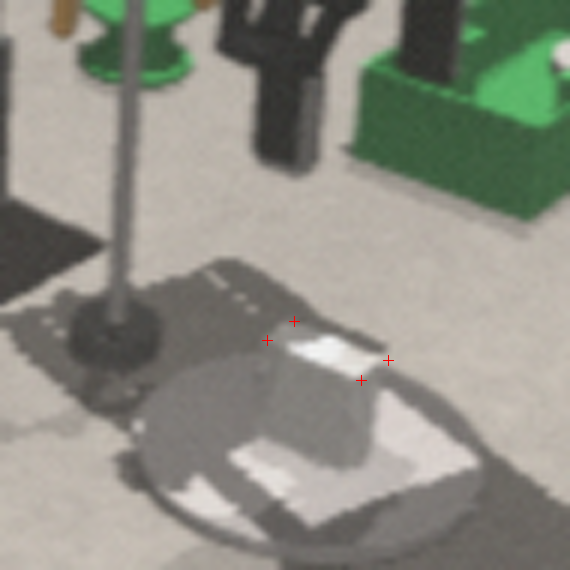

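The predicted corners lie within 1–2 px of the block's top at about (330,355). It is upright, undisturbed and at the expected yaw.

>>> move_arm(
  plan=[
    [0.085,0.002,0,0.015,0,0,0],
    [0.085,0.002,0,0.03,0,0,0],
    [0.085,0.002,0,0.045,0,0,0],
    [0.085,0.002,0,0.06,0,0,0],
    [0.085,0.002,0,0.07,0,0,0],
    [0.085,0.002,0,0.074,0,0,0],
    [0.085,0.002,0,0.074,0,0,0],
    [0.085,0.002,0,0.074,0,0,0],
  ],
)

```text
t: 21.78
tcp_pos: [0.4562, -0.0161, 0.0371]
tool_rot: [0.0, 0.996, 0.091, 0.0]
wrist_force: [0.3, 0.7, -0.0]
gripper_width: 0.996
gripper_force: 0.0
```

```bash
python3 go.py .4555 -.016 .024 -80
```

```text
shift [-0.0007 -0.0002  0.0131] turn [ 0.01 -0.03  0.47] tcp [ 0.4562 -0.0161  0.0371] w 0.996 t 21.7833 q [-0.16 -0.02  1.83 -0.    1.33  1.23]
```

>>> move_arm(
  plan=[
    [0.085,-0.0007,0,0.006,0,0,0.4],
    [0.085,-0.0007,0,0.011,0,0,0.4],
    [0.08,-0.0007,0,0.013,0,0,0.4],
    [0.065,-0.0007,0,0.013,0,0,0.4],
    [0.05,-0.0007,0,0.013,0,0,0.4],
    [0.04,-0.0007,0,0.013,0,0,0.4],
    [0.03,-0.0007,0,0.013,0,0,0.4],
    [0.024,-0.0007,0,0.013,0,0,0.4],
  ],
  squeeze=40,
)

```text
t: 22.45
tcp_pos: [0.4555, -0.0162, 0.024]
tool_rot: [0.0, 0.996, 0.088, 0.0]
wrist_force: [-0.3, -0.1, 0.0]
gripper_width: 0.285
gripper_force: 0.0
```

>>> move_arm(
  plan=[
    [0.02,0,0,0,0,0,0],
    [0.017,0,0,0,0,0,0],
    [0.014,0,0,0,0,0,0],
    [0.011,0,0,0,0,0,0],
    [0.008,0,0,0,0,0,0],
    [0.008,0,0,0,0,0,0],
    [0.008,0,0,0,0,0,0],
    [0.008,0,0,0,0,0,0],
  ],
)

```text
t: 23.12
tcp_pos: [0.4555, -0.0162, 0.0241]
tool_rot: [0.0, 0.996, 0.088, 0.0]
wrist_force: [-1.1, 1.0, 3.9]
gripper_width: 0.185
gripper_force: 39.3
```

```bash
python3 go.py .578 -.278 .1 -80.2
```

```text
shift [ 0.075   0.2792 -0.0758] turn [ 0.01 -0.03  0.24] tcp [ 0.4555 -0.0162  0.0241] w 0.185 t 23.1167 q [-0.16 -0.01  1.85  0.    1.3   1.24]
```

>>> move_arm(
  plan=[
    [0.008,0,0,-0.012,0,0,0],
    [0.008,0,0,-0.04,0,0,0],
    [0.008,0.005,0.019,-0.07,0,0,0.2],
    [0.008,0.014,0.053,-0.085,0,0,0.2],
    [0.008,0.024,0.09,-0.085,0,0,0.2],
    [0.008,0.034,0.127,-0.085,0,0,0.2],
    [0.008,0.043,0.163,-0.085,0,0,0.2],
    [0.008,0.053,0.199,-0.085,0,0,0.2],
  ],
)

```text
t: 23.78
tcp_pos: [0.5423, -0.2047, 0.108]
tool_rot: [-0.0, 0.996, 0.086, -0.0]
wrist_force: [0.7, -0.1, -0.2]
gripper_width: 0.18
gripper_force: 39.2
```

>>> move_arm(
  plan=[
    [0.008,0.009,0.034,0,0,0,0],
    [0.008,0.016,0.06,0,0,0,0],
    [0.008,0.02,0.074,0,0,0,0],
    [0.008,0.022,0.08,0,0,0,0],
    [0.008,0.022,0.08,0.01,0,0,0],
    [0.008,0.022,0.08,0.02,0,0,0],
    [0.008,0.022,0.08,0.025,0,0,0],
    [0.008,0.022,0.08,0.025,0,0,0],
  ],
)

```text
t: 24.45
tcp_pos: [0.5757, -0.2757, 0.0807]
tool_rot: [-0.002, 0.996, 0.086, -0.002]
wrist_force: [0.0, 0.5, -1.4]
gripper_width: 0.185
gripper_force: 39.2
```

```bash
cat > m8.py <<'E'
from fit import *
from go import go
go(.578,-.278,.07,-80.2)
s=manip.observe();x,y,z=s["tcp_pos"]
k=6;out=[]
for n,c in(("top",(385,190)),("side",(370,140))):
    d=snap(n,f"pics/{n}8.png");im=cv2.imread(f"pics/{n}8.png");o=cv2.resize(im[c[1]:c[1]+90,c[0]:c[0]+66],None,fx=k,fy=k,interpolation=cv2.INTER_CUBIC)
    B=place(box(-.02,.02,-.009,.009,z-.016,z+.026),[x,y,np.deg2rad(9.8)])
    q=[.578,-.2775,np.deg2rad(9.75)]
    C=np.vstack([place(box(a,b,-.009,.009,.045,.045),q) for a,b in((.0235,.042),(-.042,-.0235))]+[place(box(-.045,.045,-.118,.062,.046,.046),q)])
    for P,col in((B,(0,0,255)),(C,(255,0,255))):
        for p in proj(d,P): cv2.circle(o,tuple(((p-c)*k+k/2).astype(int).tolist()),2,col,-1)
    out.append(o)
o=np.hstack(out);cv2.imwrite("pics/m8.png",np.clip(o.astype(float)*1.5,0,255).astype(np.uint8));print(o.shape,x,y,z)
E
python3 m8.py
```

```text
shift [0.0019 0.0027 0.0106] turn [-0.22  0.25  0.12] tcp [ 0.5757 -0.2757  0.0807] w 0.185 t 24.45 q [-0.54  0.34  1.32  0.    1.48  0.86]
(540, 792, 3) 0.5757113960230176 -0.27568836849221195 0.08065797168228002
```

View pics/m8.png

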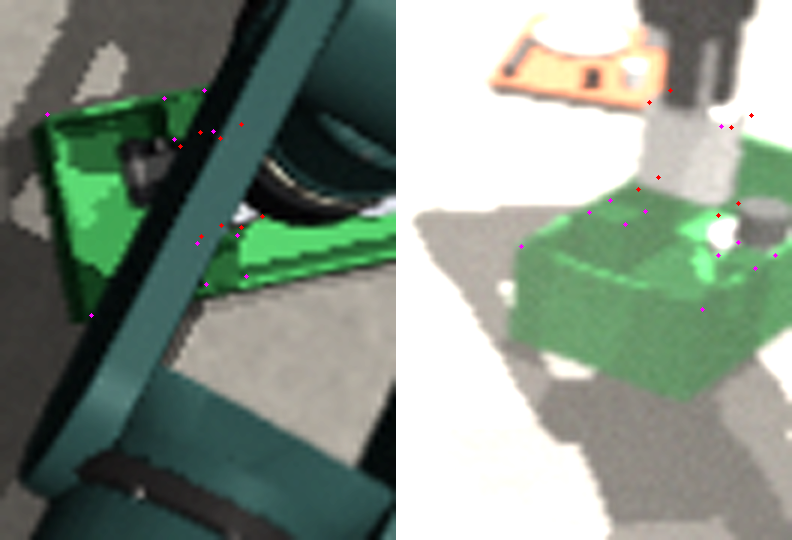

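The side crop shows the held block just above the bay at about (690,150), with the boss predictions on the real bosses. I'll settle just above the boss tops, then centre between them by touch.

>>> move_arm(
  plan=[
    [0.008,0,0,0.005,0,0,0],
    [0.008,0,0,0.009,0,0,0],
    [0.008,0,0,0.009,0,0,0],
    [0.008,0,0,0.009,0,0,0],
    [0.008,0,0,0.009,0,0,0],
    [0.008,0,0,0.009,0,0,0],
    [0.008,0,0,0.009,0,0,0],
    [0.008,0,0,0.009,0,0,0],
  ],
)

```text
t: 25.22
tcp_pos: [0.5777, -0.2781, 0.0751]
tool_rot: [0.0, 0.996, 0.086, 0.0]
wrist_force: [-0.2, 0.3, -1.2]
gripper_width: 0.182
gripper_force: 39.2
```

```bash
python3 - <<'E'
from go import *
go(.578,-.2775,.049,-80.25); s=manip.observe();print(s["wrist_force"],s["moment"])
E
```

```text
shift [ 0.0004 -0.0005  0.0261] turn [ 0.02 -0.02  0.09] tcp [ 0.5777 -0.2781  0.0751] w 0.182 t 25.2167 q [-0.54  0.34  1.33 -0.    1.47  0.86]
[-0.20236744  0.349253   -1.16382409] [ 0.02023126 -0.00323226  0.03373613]
```

>>> move_arm(
  plan=[
    [0.008,0,-0.0005,0.005,0,0,0],
    [0.008,0,-0.0005,0.01,0,0,0],
    [0.008,0,-0.0005,0.015,0,0,0],
    [0.008,0,-0.0005,0.019,0,0,0],
    [0.008,0,-0.0005,0.023,0,0,0],
    [0.008,0,-0.0005,0.025,0,0,0],
    [0.008,0,-0.0005,0.026,0,0,0],
    [0.008,0,-0.0005,0.026,0,0,0],
  ],
)

```text
t: 25.88
tcp_pos: [0.5773, -0.2774, 0.0484]
tool_rot: [-0.0, 0.996, 0.086, -0.0]
wrist_force: [-0.0, 1.1, 0.4]
gripper_width: 0.186
gripper_force: 39.2
```

The block is inside the gap. Next I feel for the bosses along the tool's x.

>>> move_arm(
  plan=[
    [0.008,0.001,0,0,0,0,0],
    [0.008,0.002,0,0,0,0,0],
    [0.008,0.0025,0,0,0,0,0],
    [0.008,0.003,0,0,0,0,0],
    [0.008,0.003,0,0,0,0,0],
    [0.008,0.003,0,0,0,0,0],
    [0.008,0.003,0,0,0,0,0],
    [0.008,0.003,0,0,0,0,0],
  ],
)

```text
t: 26.55
tcp_pos: [0.5804, -0.277, 0.0488]
tool_rot: [0.0, 0.996, 0.086, 0.0]
wrist_force: [-0.2, -0.5, -0.4]
gripper_width: 0.184
gripper_force: 39.2
```

>>> move_arm(
  plan=[
    [0.008,-0.001,0,0,0,0,0],
    [0.008,-0.002,0,0,0,0,0],
    [0.008,-0.003,0,0,0,0,0],
    [0.008,-0.004,0,0,0,0,0],
    [0.008,-0.005,0,0,0,0,0],
    [0.008,-0.006,0,0,0,0,0],
    [0.008,-0.006,0,0,0,0,0],
    [0.008,-0.006,0,0,0,0,0],
  ],
)

```text
t: 27.22
tcp_pos: [0.5744, -0.278, 0.0489]
tool_rot: [0.0, 0.996, 0.086, 0.0]
wrist_force: [0.4, 1.1, -0.9]
gripper_width: 0.186
gripper_force: 39.2
```

>>> move_arm(
  plan=[
    [0.008,-0.0005,0,0,0,0,0],
    [0.008,-0.001,0,0,0,0,0],
    [0.008,-0.0013,0,0,0,0,0],
    [0.008,-0.0016,0,0,0,0,0],
    [0.008,-0.0016,0,0,0,0,0],
    [0.008,-0.0016,0,0,0,0,0],
    [0.008,-0.0016,0,0,0,0,0],
    [0.008,-0.0016,0,0,0,0,0],
  ],
)

```text
t: 27.88
tcp_pos: [0.5733, -0.2782, 0.049]
tool_rot: [0.0, 0.996, 0.086, 0.0]
wrist_force: [1.5, 0.3, -0.4]
gripper_width: 0.183
gripper_force: 39.2
```

>>> move_arm(
  plan=[
    [0.008,0.002,0,0,0,0,0],
    [0.008,0.004,0,0,0,0,0],
    [0.008,0.006,0,0,0,0,0],
    [0.008,0.0075,0,0,0,0,0],
    [0.008,0.0085,0,0,0,0,0],
    [0.008,0.009,0,0,0,0,0],
    [0.008,0.009,0,0,0,0,0],
    [0.008,0.009,0,0,0,0,0],
  ],
)

```text
t: 28.55
tcp_pos: [0.5811, -0.2768, 0.0487]
tool_rot: [-0.0, 0.996, 0.086, -0.001]
wrist_force: [-2.3, 0.5, 0.7]
gripper_width: 0.188
gripper_force: 39.3
```

Contact occurs at x ≈ 0.5734 and 0.5809, so the centre is 0.5772, which agrees with the vision estimate. I'll centre the block and lower it.

>>> move_arm(
  plan=[
    [0.008,-0.002,0,0,0,0,0],
    [0.008,-0.0042,0,0,0,0,0],
    [0.008,-0.0042,0,0.006,0,0,0],
    [0.008,-0.0042,0,0.013,0,0,0],
    [0.008,-0.0042,0,0.019,0,0,0],
    [0.008,-0.0042,0,0.024,0,0,0],
    [0.008,-0.0042,0,0.026,0,0,0],
    [0.008,-0.0042,0,0.027,0,0,0],
  ],
)

```text
t: 29.22
tcp_pos: [0.5772, -0.277, 0.0206]
tool_rot: [-0.001, 0.996, 0.086, -0.001]
wrist_force: [0.1, -0.7, -0.9]
gripper_width: 0.185
gripper_force: 39.2
```

```bash
python3 - <<'E'
from go import *
go(.5772,-.2775,.0191,-80.25); s=manip.observe();print(s["wrist_force"],s["moment"])
E
```

```text
shift [-0.0001  0.0005  0.0015] turn [-0.07  0.08  0.1 ] tcp [ 0.5772 -0.277   0.0206] w 0.185 t 29.2167 q [-0.54  0.39  1.39  0.    1.37  0.86]
[ 0.13100866 -0.68882968 -0.89684122] [-0.01060984 -0.03233929  0.03557838]
```

>>> move_arm(
  plan=[
    [0.008,0,0.0003,0.0004,0,0,0],
    [0.008,0,0.0003,0.0008,0,0,0],
    [0.008,0,0.0003,0.0011,0,0,0],
    [0.008,0,0.0003,0.0014,0,0,0],
    [0.008,0,0.0003,0.0017,0,0,0],
    [0.008,0,0.0003,0.002,0,0,0],
    [0.008,0,0.0003,0.002,0,0,0],
    [0.008,0,0.0003,0.002,0,0,0],
  ],
)

```text
t: 29.88
tcp_pos: [0.5777, -0.2777, 0.0198]
tool_rot: [0.0, 0.996, 0.086, 0.0]
wrist_force: [-0.6, -0.8, -1.1]
gripper_width: 0.185
gripper_force: 39.2
```

>>> move_arm(
  plan=[
    [0.008,-0.0003,0,0.0003,0,0,0],
    [0.008,-0.0003,0,0.0006,0,0,0],
    [0.008,-0.0003,0,0.0009,0,0,0],
    [0.008,-0.0003,0,0.0012,0,0,0],
    [0.008,-0.0003,0,0.0014,0,0,0],
    [0.008,-0.0003,0,0.0014,0,0,0],
    [0.008,-0.0003,0,0.0014,0,0,0],
    [0.008,-0.0003,0,0.0014,0,0,0],
  ],
)

```text
t: 30.55
tcp_pos: [0.5776, -0.2779, 0.0192]
tool_rot: [0.0, 0.996, 0.086, 0.0]
wrist_force: [-3.0, 1.8, 5.6]
gripper_width: 0.191
gripper_force: 40.1
```

Contact at 5.6 N, so the block is on the case floor. Releasing and lifting straight up.

>>> move_arm(
  plan=[
    [0.008,0,0,-0.0003,0,0,0],
    [0.018,0,0,-0.0005,0,0,0],
    [0.022,0,0,-0.0005,0,0,0],
    [0.028,0,0,-0.0005,0,0,0],
    [0.035,0,0,-0.0005,0,0,0],
    [0.045,0,0,-0.0005,0,0,0],
    [0.05,0,0,-0.0005,0,0,0],
    [0.05,0,0,-0.0005,0,0,0],
  ],
)

```text
t: 31.22
tcp_pos: [0.5774, -0.2778, 0.0187]
tool_rot: [-0.0, 0.996, 0.086, -0.0]
wrist_force: [-0.2, 0.6, -0.0]
gripper_width: 0.585
gripper_force: 0.0
```

>>> move_arm(
  plan=[
    [0.05,0,0,-0.01,0,0,0],
    [0.05,0,0,-0.035,0,0,0],
    [0.05,0,0,-0.07,0,0,0],
    [0.05,0,0,-0.11,0,0,0],
    [0.05,0,0,-0.15,0,0,0],
    [0.05,0,0,-0.19,0,0,0],
    [0.05,0,0,-0.22,0,0,0],
    [0.05,0,0,-0.23,0,0,0],
  ],
)

```text
t: 31.88
tcp_pos: [0.5791, -0.2787, 0.2578]
tool_rot: [0.004, 0.996, 0.086, 0.005]
wrist_force: [-0.2, -0.5, 0.8]
gripper_width: 0.589
gripper_force: 0.0
```

>>> move_arm(
  plan=[
    [0.05,-0.2,0.02,0,0,0,0],
    [0.05,-0.2,0.02,0,0,0,0],
    [0.05,-0.2,0.02,0,0,0,0],
    [0.05,-0.2,0.02,0,0,0,0],
    [0.05,-0.2,0.02,0,0,0,0],
    [0.05,-0.2,0.02,0,0,0,0],
    [0.05,-0.2,0.02,0,0,0,0],
    [0.05,-0.2,0.02,0,0,0,0],
  ],
)

```text
t: 32.55
tcp_pos: [0.384, -0.3315, 0.2488]
tool_rot: [-0.0, 0.996, 0.086, 0.0]
wrist_force: [-0.1, -0.3, -0.6]
gripper_width: 0.583
gripper_force: 0.0
```

```bash
python3 - <<'E'
from fit import *
d=snap("top","pics/t9.png");im=cv2.imread("pics/t9.png").astype(float)
s=manip.observe();print(s["t"],s["tcp_pos"])
# block top in case: non-green pixels near bay, print compact maps
q=[.5777,-.2776,np.deg2rad(9.7)]
B=proj(d,place(box(-.02,.02,-.009,.009,.045,.045),q));print("pred block top px",B[::2].round(1).tolist())
x0,y0=B.min(0).astype(int)-5;x1,y1=B.max(0).astype(int)+6
c=im[y0:y1,x0:x1];w=(c[...,2]>0.85*c[...,1])&(c.mean(2)>60)
print(x0,y0);print("\n".join("".join("#" if v else "." for v in r) for r in w))
m=big(w);ys,xs=np.nonzero(m);print("block centroid",at(d,[[xs.mean()+x0,ys.mean()+y0]],.045),m.sum(),"exp",cv2.contourArea(cv2.convexHull(B.astype(np.float32))), cv2.minAreaRect(np.c_[xs,ys].astype(np.float32)))
# gauge top compare with before
a=cv2.imread("pics/top0.png").astype(float)
R_=(275,155,80,70)
G=crop(im,R_).mean(2);print("mean dark/gray",G.mean())
res=sil
P=[box(-.012,.012,-.042,.042,.084+.035-.0001,.119)]
best=None
gm=((G>40)&(G<92)).astype(float)
print("\n".join("".join(" .:-=+*#%@"[min(9,int(v/13))] for v in r) for r in crop(im,(288,170,55,50)).mean(2)))
E
```

```text
32.6 [ 0.38449116 -0.33129633  0.24863059]
pred block top px [[423.8, 227.5], [417.2, 228.9], [420.4, 212.8], [413.8, 214.1]]
408 207
.....................
.....................
.....................
.....................
.....................
.....................
.....................
........#####........
......#######........
...#..#######........
...#...######........
...#...#######.......
...#...#######.......
...#...#######.......
...##...######.......
....#...#######......
....#...#######......
....#...#######......
....##...######......
.....#...######......
.....#...#######.....
.....#...######......
.....#...............
.....##..............
......##.............
.....................
.....................
block centroid [[ 0.57716316 -0.27673315]] 98 exp 101.75451298104599 ((10.529412269592285, 14.117647171020508), (15.037208557128906, 6.305926322937012), 75.96376037597656)
mean dark/gray 81.94125
%%%%%#%%########%%%%%%%#%%%#%%%%%########%###%########%
%%%%%%%%#######%%%%%%%%%#%%%%%%%%%####%%%#*###########%
%%%%%%%%###%%%%%%%%###%%%%%%%%%%%%#+==-::::+%###%%%##%%
%%%##%%#
[... 1923 characters left out ...]
.....................:*%%%%%
##*****+-. ......................................+%%%%%
##******= .......................................+%%%%%
%#****##=........................................+%%%%%
%#######+...................................:=*%#%%%#%%
####%###+:..........................:-:-*###%%%%%%%%#%%
########+:....................::-*#######%%%%%%%%%%%%%%
########*-.............:--=*#####%%%%%###%%%%%%%#%%%%%%
#########+......::-=*###%%%%%%%%%%**%%%%%%%%%%##%%%%%%%
#########+-:-=*#######*==***%##*====*%%%%%%%%%%%%%%##%%
################%%%##*=-======**--==*###%%%%%%%%%%##%%%
################%%%%*=--=-----==-=-=*%%%%%%%%%%%%##%%%#
###############%%%%%*---*###*==-=--====*%%%%%%%%%%%%%%%
```

```bash
python3 -c "
from bench import manip
print(manip.sign_off())"
```

```text
the job is handed in; nothing more can be done
None
```

I stood the 42 mm block on the plate, checked it under the released gauge for over half a second, and returned the gauge to the middle of its mat. The block now stands upright between the bosses, within about 1 mm of centre by the last picture, and I handed the job in at about 33 s without seeing a verdict.

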